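# Re-reference the click selector of a step attenuator

### The arm

A 6-joint arm with a two-finger parallel gripper is mounted at the origin on the work surface. World frame = base frame: x ahead of the robot, y to its left, z up, the work surface at z = 0. Lengths are in m, angles in rad, forces in N, time in s.
With the tool pointing down it reaches from about 0.375 to 0.925 m from the base axis. Payload 5.7 kg.
Tool frame: the origin (TCP) lies between the finger pads; the fingertips stand 11 mm ahead of it and the grasp point (between the pads) lies 8 mm behind it; z points along the fingers, y is the direction in which the jaws open and shut (so a half turn about z gives the same grasp; the last joint's range is limited). The gripper opens to 88 mm and grips with 3 to 60 N. Pads are 20 mm wide; open, the fingers measure 115 mm over their backs; the gripper's body (75 mm by 178 mm) begins 61 mm behind the grasp point.
Start: joints at [-1.425, 0.359, 1.51, -0, 1.272, -0.115], TCP at [0.155, -0.58, 0.234] pointing down, gripper open.
Joint ranges: [-2.97, 2.97], [-1.01, 2.36], [0.21, 2.38], [-0.96, 4.11], [0.2, 2.71], [-2.98, 2.98]. Speed limits (rad/s): [2.39, 2.39, 3.14, 3.14, 3.14, 3.14].

### API

Orientations are given as [roll, pitch, yaw] about the fixed x, y, z axes, in that order (R = Rz(yaw) Ry(pitch) Rx(roll)).
In Python, from plant import bot gives the robot as it stands.
- The arm moves only by the tool play_rows, never from a script. Its arguments are lists of equal length, an entry for each row: "rot": the turn, a rotation vector about the tool's x, y, z in rad, a list of three; "linear": the shift along the tool's x, y, z in mm, a list of three; "hand": the gripper's target within -1 to 1 (fully open at 1, half-way at 0, shut at -1). In form: {"rot": [[rx, ry, rz], ...], "linear": [[x, y, z], ...], "hand": [hand, ...]}. A call has 1 to 5 rows; each row shifts and turns the commanded pose from where the row before left it, along the tool's axes as they then stand; what a row does not reach is not made up. A row lasts 1/8 s, in which the tool goes at most 62.5 mm and 10.7 degrees, less where a joint would pass 70% of its speed; a pose out of reach is approached as far as the arm can. A call with a gripper value outside its range is refused whole. The fingers move at their own pace and stop on an object; the grip force is fixed at half the most. Time passes only in rows, so rows that do not move let the fingers close. It gives the time, the measured TCP pose, the force and the opening at its end, in the units of the state.
- bot.read_state(): the state, without advancing time (a new reading comes with each control period).
- bot.grab_frame(name): name is "side" or "top" or "wrist"; returns the picture (420x560x3 uint8, blue, green, red); there is no depth.
- bot.get_calibration(name): a dict with "fov_y" (degrees; the focal length in pixels is half the picture's height over the tangent of half this angle, whatever the lens; pixels are square), "cx", "cy" (the principal point, pixels), "cam_to_world" (4x4, takes a point from camera to world coordinates). Camera axes: x right, y up, looking along -z (the intrinsics and any distortion apply to the point x, -y, -z); pixel columns grow to the right and rows downward; lengths in m; the calibration is good to about 2 mm. A picture is of the moment at which its call begins: read the wrist's pose just before it. get_calibration takes no time and is no camera call; for the wrist camera it gives the pose at the moment of the call.
- bot.close_job(): hands the job in, once; it reports no verdict.
The state is a dict: "time_s": time; "qpos": joint angles; "dq": joint speeds; "joint_efforts": joint torques, N m; "tool_pos": TCP position; "eef_rot": TCP orientation; "wrist_force": force on the tool from outside, world axes, zero at the start; "wrist_torque": the same for the moment, N m; "width": finger opening in m.
Only numpy, scipy, OpenCV 4.12 (cv2) and the standard library are available. Lean on these libraries where they do the work, as an engineer would, in place of code of your own. Each camera call takes 0.05 s, during which the arm holds its last target.

### The job

The selector knob on the attenuator box is loose on its shaft and was fitted at a random angle, so where it points tells nothing. Turn it gently anticlockwise (seen from above) back to its end stop without forcing the stop, then turn it clockwise exactly four clicks by feel, and let go. Leave the things lying around the box alone.

Things in the scene. Friction and masses are not known exactly. Their poses are not given: they have to be found in the camera images.
- attenuator: Low case, 150 x 240 x 70 mm (its x, y, z), black, aluminium top panel; fixed. Origin: centre of its underside, z up. Four 18 mm high brass posts along its +x edge, two 10 mm high black caps about 90 mm from the knob, which stands in the middle of the panel.
- knob_grip (a point): Bar grip of the selector knob, over the skirt: upright black bar, 34 mm long, 14 mm thick, from 84 to 118 mm above the bench. Point on the turning axis, half-way up the bar. x along the bar, y across its 14 mm, z up. The bar is loose on the shaft: it turns freely through some play (0.2 to 0.35 rad in all) before it takes the shaft along, either way.
- seat (a point): Point on the knob's axis on its fixed grey base plate (66 mm across), 76 mm above the bench; z up. On the plate turns the black skirt (56 mm across, 7 mm high) with the switch shaft. Leaving a click takes 0.13 to 0.2 N m; the resistance then falls away within 0.15 rad, and up to 0.25 rad after its peak the shaft snaps ahead, through the play, into the next position.
- wiper (a point): Contact carriage hidden in the case, on the knob's axis; 40.0 mm above the bench with the shaft at the end stop, it rises 0.4 to 0.8 mm with each click. The shaft has 7 click positions, unevenly spaced by 0.2 to 0.4 rad, the lowest at the stop, higher ones clockwise; it starts in the 3rd to 5th. The stop is firm to 0.3 N m, then gives 1 rad per 1.5 N m; 0.15 rad back (0.5 N m) is forced.
- screwdriver: Loose screwdriver lying on the bench, 190 mm long, 26 mm thick; not to be disturbed. Origin at its middle on the bench, x toward the tip.
- capacitor: Loose black can capacitor standing on the bench, 35 mm across, 50 mm high; not to be disturbed. Origin at the centre of its underside.
- parts_tray: Loose clear tray, 110 x 150 x 40 mm; not to be disturbed. Origin at the centre of its underside.
- multimeter: Loose black hand multimeter lying on the bench, 170 x 85 x 40 mm; not to be disturbed. Origin at the centre of its underside.

How it is judged:
By the outcome, as a careful person would: the job done as asked, in the order asked, and still so for the second after the job is handed in, with the robot touching nothing.
It also fails if it takes over 64 s, if anything falls off the work surface, if the arm or the gripper's body presses on something with over 40 N, if the wrist force passes 120 N, or if a joint passes its speed limit or range.

## Working session

There is one attempt and no reset: what is moved stays moved. The work goes in short steps, Python scripts to look and compute and a tool call to move; the robot and the scene stay as the last step left them, time stands still between calls to the robot, and variables do not carry over. Pictures are saved under pics/ and viewed, and the job is handed in when it is done.

Besides the shell and the picture viewer there is one more tool, called after ">>>" by a JSON object that holds its "op" and its "data". play_rows: Moves the arm, as the interface text tells. Its arguments: {"type":"object","properties":{"rot":{"type":"array","items":{"type":"array","items":{"type":"number"}}},"linear":{"type":"array","items":{"type":"array","items":{"type":"number"}}},"hand":{"type":"array","items":{"type":"number"}}},"required":["rot","linear","hand"]}

```bash
ls; mkdir -p pics
python3 - <<'E'
from plant import bot
import cv2
print(bot.read_state())
for n in("top","side","wrist"):
    c=bot.get_calibration(n);print(n,c)
    cv2.imwrite(f"pics/{n}0.png",bot.grab_frame(n))
E
```

```text
pics
{'time_s': 0.0, 'qpos': array([-1.42506590e+00,  3.59480352e-01,  1.51143571e+00, -1.63563154e-06,
        1.27249860e+00, -1.15101791e-01]), 'dq': array([-0.0012524 ,  0.00071167, -0.00034018, -0.00058096, -0.00101785,
        0.00183197]), 'joint_efforts': array([-1.04561055e-03, -5.15379274e+01, -2.70726138e+01,  6.73565199e-02,
        3.50060267e-02, -1.80842139e-04]), 'tool_pos': array([ 0.1546231 , -0.57903524,  0.23282301]), 'eef_rot': array([-3.13978252e+00, -2.07701530e-04,  2.60832515e-01]), 'wrist_force': array([ 0.11614043, -0.39143097, -0.96109947]), 'wrist_torque': array([ 0.02157934, -0.02487956,  0.00565947]), 'width': 0.08805862689572472}
top {'fov_y': 53.225730159904096, 'cx': 284.2389008730939, 'cy': 211.77369428763652, 'cam_to_world': array([[ 0.02310535,  0.98778742, -0.1540849 ,  0.3985192 ],
       [-0.99973114,  0.02252894, -0.00548618,  0.0070067 ],
       [-0.00194781,  0.15417024,  0.98804238,  0.96446657],
       [ 0.        ,  0.        ,  0.        ,  1.        ]])}
side {'fov_y': 55.08792113869802, 'cx': 275.40915819143055, 'cy': 204.26605542713068, 'cam_to_world': array([[-0.92959822,  0.23012567, -0.28790507,  0.23220551],
       [-0.36821891, -0.61415369,  0.69801868,  0.72504195],
       [-0.01618594,  0.75488901,  0.6556528 ,  0.76208466],
       [ 0.        ,  0.        ,  0.        ,  1.        ]])}
wrist {'fov_y': 62.16025029589908, 'cx': 283.8056991965543, 'cy': 207.43904358280855, 'cam_to_world': array([[ 2.57539832e-01,  9.23041457e-01,  2.85775617e-01,
         2.33280085e-01],
       [-9.66267621e-01,  2.46124356e-01,  7.58266836e-02,
        -5.57956289e-01],
       [-3.45166936e-04, -2.95664117e-01,  9.55291898e-01,
         3.84285965e-01],
       [ 0.00000000e+00,  0.00000000e+00,  0.00000000e+00,
         1.00000000e+00]])}
```

View pics/top0.png

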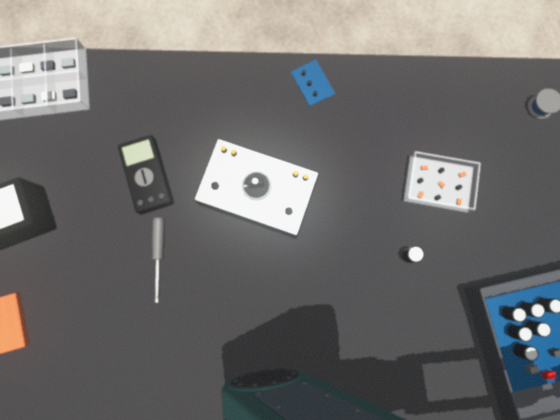

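View pics/side0.png

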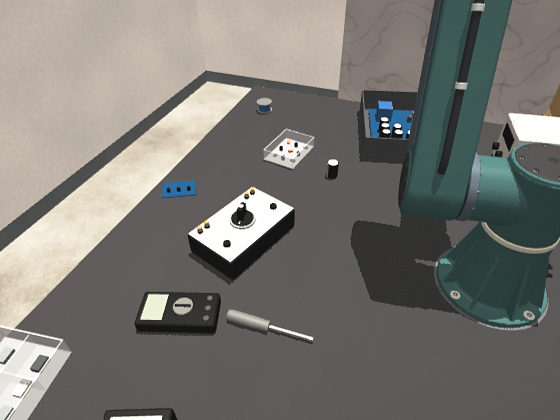

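```bash
cat > h.py <<'E'
import numpy as np, cv2
from plant import bot
def proj(c,P,h=420):
    f=h/2/np.tan(np.radians(c["fov_y"])/2); M=np.linalg.inv(c["cam_to_world"])
    q=M[:3,:3]@np.asarray(P,float)+M[:3,3]
    return np.array([c["cx"]+f*q[0]/-q[2], c["cy"]-f*q[1]/-q[2]])
def ray(c,u,v,z,h=420):
    f=h/2/np.tan(np.radians(c["fov_y"])/2); T=c["cam_to_world"]
    d=T[:3,:3]@np.array([(u-c["cx"])/f,-(v-c["cy"])/f,-1]); o=T[:3,3]
    return o+d*(z-o[2])/d[2]
E
python3 - <<'E'
import cv2
a=cv2.imread('pics/top0.png')[130:245,185:330];cv2.imwrite('pics/top0z.png',cv2.resize(a,None,fx=5,fy=5,interpolation=cv2.INTER_CUBIC))
a=cv2.imread('pics/side0.png')[180:280,180:310];cv2.imwrite('pics/side0z.png',cv2.resize(a,None,fx=6,fy=6,interpolation=cv2.INTER_CUBIC))
E
```

```text
(no output)
```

View pics/top0z.png

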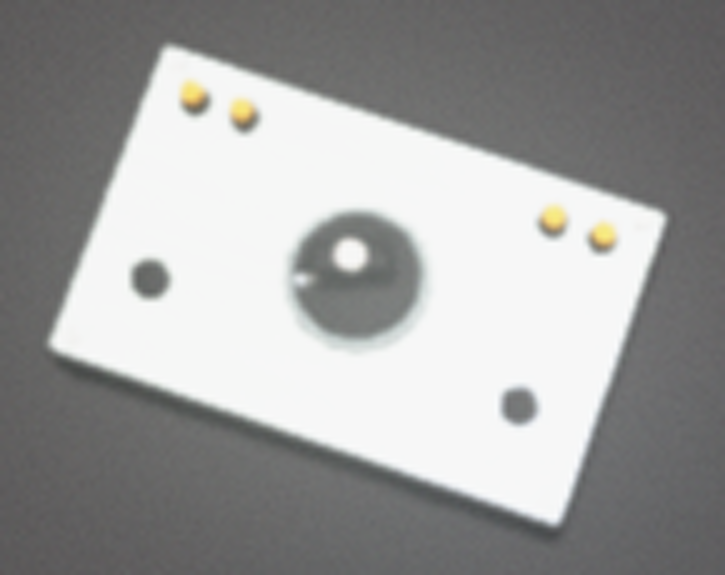

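View pics/side0z.png

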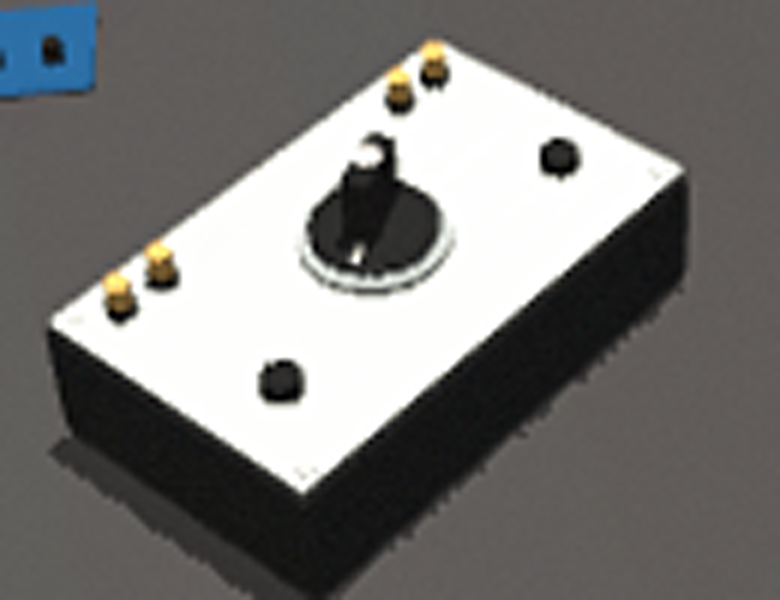

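Run:
```python
from h import *
c=bot.get_calibration("top")
P=[ray(c,185+(u+.5)/5-.5,130+(v+.5)/5-.5,.07) for u,v in [(167,44),(666,213),(561,527),(49,347)]]
P=np.array(P);print(P.round(4),P.mean(0)); 
for i in range(4): print(np.linalg.norm(P[i]-P[i-1]))
print(ray(c,185+358/5-.4,130+280/5-.4,.076), np.degrees(np.arctan2(*(P[0]-P[1])[[1,0]])))
print(ray(c,185+349/5-.4,130+254/5-.4,.118))
for (u,v,z) in [(143,175,0.02),(157,260,0.01),(415,255,0.05),(443,182,0.02),(142,155,0.03)]: print(ray(c,u,v,z))
s=bot.get_calibration("side")
P=np.array([ray(s,180+u/6-.4,180+v/6-.4,.07) for u,v in [(52,323),(440,42),(686,170),(303,493)]]);print(P,P.mean(0))
```

```text
[[ 0.6996  0.1629  0.07  ]
 [ 0.6275 -0.0595  0.07  ]
 [ 0.4883 -0.0161  0.07  ]
 [ 0.5616  0.2076  0.07  ]] [0.59423849 0.07372313 0.07      ]
0.1450207038279344
0.23382527678947615
0.1457842965030329
0.2354197889548223
[0.59307579 0.07400713 0.076     ] 72.0363552247014
[0.59478213 0.07493008 0.118     ]
[0.62445427 0.34097065 0.02      ]
[0.43024475 0.29793976 0.01      ]
[ 0.45260921 -0.27404609  0.05      ]
[ 0.62357658 -0.35191801  0.02      ]
[0.66928493 0.34329702 0.03      ]
[[ 0.69476893  0.1631748   0.07      ]
 [ 0.62175367 -0.0592065   0.07      ]
 [ 0.48580553 -0.01513723  0.07      ]
 [ 0.55901117  0.20810927  0.07      ]] [0.59033483 0.07423508 0.07      ]
```

View pics/wrist0.png

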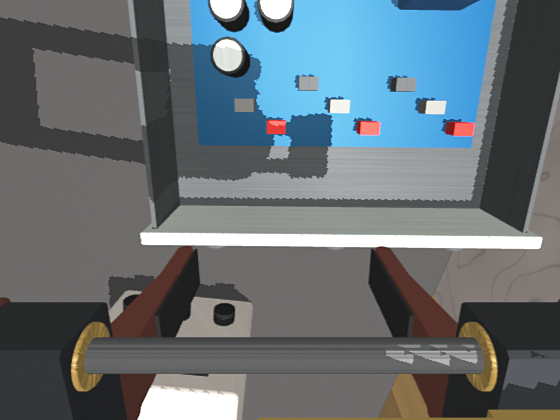

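>>> {"op": "play_rows", "data": {"rot": [[0,0,0],[0,0,0],[0,0,0],[0,0,0],[0,0,0]], "linear": [[38,-34.5,0],[38,-34.5,0],[38,-34.5,0],[38,-34.5,0],[38,-34.5,0]], "hand": [1,1,1,1,1]}}

```text
time_s: 0.78
tool_pos: [0.2944, -0.3625, 0.2335]
eef_rot: [-3.141, -0.0, 0.26]
wrist_force: [1.4, -1.1, 0.6]
width: 0.0881
```

>>> {"op": "play_rows", "data": {"rot": [[0,0,0],[0,0,0],[0,0,0],[0,0,0],[0,0,0]], "linear": [[38,-34.5,0],[38,-34.5,0],[38,-34.5,0],[38,-34.5,0],[38,-34.5,0]], "hand": [1,1,1,1,1]}}

```text
time_s: 1.4
tool_pos: [0.4335, -0.1468, 0.2337]
eef_rot: [3.142, -0.0, 0.261]
wrist_force: [-0.1, -1.2, -0.3]
width: 0.0881
```

>>> {"op": "play_rows", "data": {"rot": [[0,0,0],[0,0,0],[0,0,0],[0,0,0],[0,0,0]], "linear": [[38,-34.5,0],[38,-34.5,0],[38,-34.5,0],[38,-34.5,0],[38,-34.5,0]], "hand": [1,1,1,1,1]}}

```text
time_s: 2.02
tool_pos: [0.5726, 0.0689, 0.2335]
eef_rot: [-3.142, 0.0, 0.261]
wrist_force: [0.6, -0.5, -0.2]
width: 0.0877
```

>>> {"op": "play_rows", "data": {"rot": [[0,0,0],[0,0,0]], "linear": [[0,0,0],[0,0,0]], "hand": [1,1]}}

```text
time_s: 2.28
tool_pos: [0.5712, 0.067, 0.2332]
eef_rot: [3.142, 0.002, 0.262]
wrist_force: [0.1, -0.3, -0.9]
width: 0.0881
```

Run:
```python
from h import *
c=bot.get_calibration("wrist");np.save("w1.npy",c,allow_pickle=True)
a=bot.grab_frame("wrist");cv2.imwrite("pics/w1.png",a)
print(bot.read_state())
print(proj(c,[.592,.074,.118]),proj(c,[.592,.074,.076]))
```

```text
{'time_s': 2.325, 'qpos': array([-3.90868873e-03,  3.23982950e-01,  1.56488607e+00, -4.15216970e-04,
        1.25423760e+00,  1.30653850e+00]), 'dq': array([-0.01255253, -0.00712286,  0.00495726,  0.00202181, -0.00062631,
        0.00237811]), 'joint_efforts': array([ 7.74058308e-01, -4.86249483e+01, -2.71439070e+01,  8.80367775e-02,
       -9.88532673e-02, -1.70720596e-03]), 'tool_pos': array([0.57100577, 0.0665225 , 0.23328938]), 'eef_rot': array([-3.14157791e+00,  1.56444839e-03,  2.60478700e-01]), 'wrist_force': array([-0.27402309, -0.07936494, -0.70738771]), 'wrist_torque': array([-0.03891703,  0.02704057, -0.02173031]), 'width': 0.08742765746183014}
[282.15773828 179.15791161] [282.30711726 168.85396933]
```

View pics/w1.png

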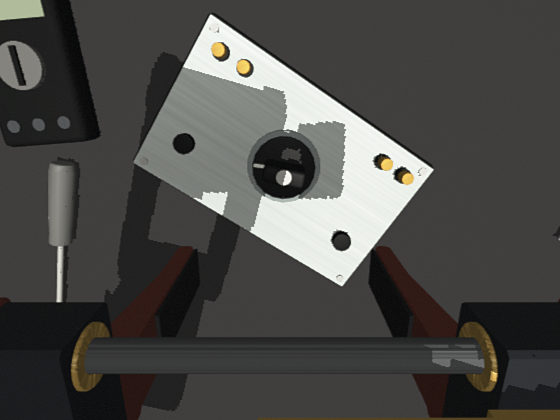

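Run:
```python
import cv2,numpy as np
a=cv2.imread('pics/w1.png')[120:210,235:335]
a=np.clip(255*(a/255.)**.5,0,255).astype('uint8')
cv2.imwrite('pics/w1z.png',cv2.resize(a,None,fx=6.6,fy=6.6,interpolation=cv2.INTER_CUBIC))
```

```text
(no output)
```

View pics/w1z.png

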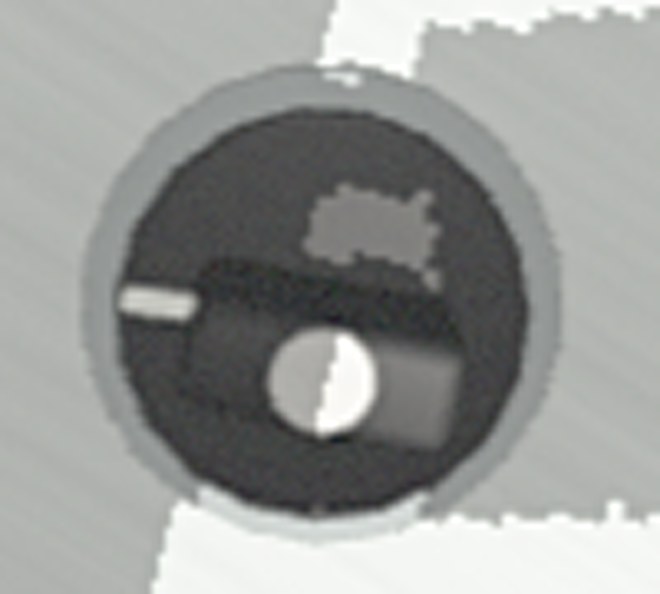

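Run:
```python
from h import *
c=np.load("w1.npy",allow_pickle=True).item()
g=lambda u,v,z: ray(c,235+(u+.5)/6.6-.5,120+(v+.5)/6.6-.5,z)
print("plate L,R,T,B",*[g(u,v,.076)[:2].round(4) for u,v in [(83,302),(561,302),(322,65),(322,540)]])
print("centre plate",g(322,302,.076), "skirt",g(323,311,.083),"dot",g(323,380,.118))
A=[g(u,v,.118) for u,v in [(203,312),(460,350),(447,450),(188,400)]]
for p in A: print(p)
A=np.array(A);d=(A[0]+A[3]-A[1]-A[2])/2;print("len",np.linalg.norm(d),"bar yaw",np.arctan2(d[1],d[0]),A.mean(0))
e=A[0]-A[1];print(np.arctan2(e[1],e[0]));e=A[3]-A[2];print(np.arctan2(e[1],e[0]))
m=g(158,303,.083)-g(323,311,.083);print("mark",np.arctan2(m[1],m[0]),np.linalg.norm(m))
```

```text
plate L,R,T,B [0.587  0.1052] [0.6037 0.0426] [0.6257 0.082 ] [0.5629 0.0652]
centre plate [0.59532167 0.07390653 0.076     ] skirt [0.59543538 0.07380062 0.083     ] dot [0.59381777 0.07338791 0.118     ]
[0.59803789 0.0890588  0.118     ]
[0.6014563  0.05873814 0.118     ]
[0.58940757 0.05690317 0.118     ]
[0.58735817 0.08821495 0.118     ]
len 0.030937256735078033 bar yaw 1.6592810319948512 [0.59406498 0.07322877 0.118     ]
1.683064290796617
1.6361542945913996
mark 1.7828019093345673 0.02185892402497202
```

>>> {"op": "play_rows", "data": {"rot": [[0,0,-0.17],[0,0,-0.17],[0,0,-0.17],[0,0,-0.17],[0,0,-0.17]], "linear": [[24.6,-1,0],[0,0,0],[0,0,0],[0,0,0],[0,0,0]], "hand": [0,0,0,0,0]}}

```text
time_s: 2.95
tool_pos: [0.5946, 0.0729, 0.2338]
eef_rot: [-3.141, 0.0, 1.114]
wrist_force: [-0.4, 0.8, 0.7]
width: 0.0446
```

>>> {"op": "play_rows", "data": {"rot": [[0,0,-0.17],[0,0,-0.17],[0,0,-0.17],[0,0,-0.04],[0,0,0]], "linear": [[0,0,0],[0,0,0],[0,0,20],[0,0,20],[0,0,10]], "hand": [0,0,0,0,0]}}

```text
time_s: 3.58
tool_pos: [0.5942, 0.0732, 0.1828]
eef_rot: [-3.14, -0.0, 1.659]
wrist_force: [0.1, 0.3, -0.3]
width: 0.0438
```

>>> {"op": "play_rows", "data": {"rot": [[0,0,0]], "linear": [[0,0,0]], "hand": [0]}}

```text
time_s: 3.7
tool_pos: [0.5947, 0.0737, 0.1832]
eef_rot: [-3.14, -0.0, 1.659]
wrist_force: [0.0, -0.6, -0.6]
width: 0.0437
```

Run:
```python
from h import *
c=bot.get_calibration("wrist");np.save("w2.npy",c,allow_pickle=True)
a=bot.grab_frame("wrist");cv2.imwrite("pics/w2.png",a)
s=bot.read_state();print(s['tool_pos'],s['eef_rot'],s['width'],s['wrist_torque'])
for z in(.118,.083,.076):print(proj(c,[.5945,.0737,z]))
```

```text
[0.59533083 0.07398129 0.18389663] [-3.14135799e+00 -7.45699375e-05  1.65918869e+00] 0.044212579350369055 [-0.03026941 -0.02463538 -0.05250413]
[284.05017237 228.54784745]
[284.00223318 212.140593  ]
[283.99406155 209.34384198]
```

View pics/w2.png

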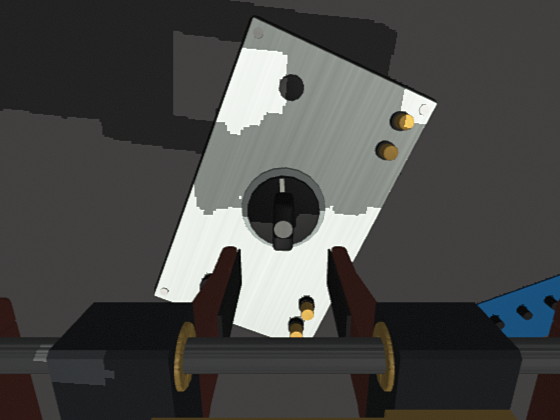

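```bash
cat > mk.py <<'E'
import sys
from h import *
def go(n,zoom=7,box=None,gam=.5):
    c=bot.get_calibration("wrist");np.save(f"{n}.npy",c,allow_pickle=True)
    a=bot.grab_frame("wrist");cv2.imwrite(f"pics/{n}.png",a)
    s=bot.read_state();print(s['time_s'],s['tool_pos'].round(4),s['eef_rot'].round(4),round(s['width'],4),s['wrist_torque'].round(3),s['wrist_force'].round(1),s['joint_efforts'][5].round(4))
    u,v=proj(c,[.5945,.0737,.083]);u0=int(u)-50;v0=int(v)-42
    b=a[v0:v0+84,u0:u0+100];b=np.clip(255*(b/255.)**gam,0,255).astype('uint8')
    cv2.imwrite(f'pics/{n}z.png',cv2.resize(b,None,fx=zoom,fy=zoom,interpolation=cv2.INTER_CUBIC))
    # mark angle: bright pixels in annulus on skirt plane z=.083
    g=cv2.cvtColor(a,cv2.COLOR_BGR2GRAY).astype(float)
    th=np.arange(-np.pi,np.pi,.02);I=[]
    prof=[]
    for t in th:
        vals=[]
        for r in np.arange(.0185,.0265,.001):
            p=proj(c,[.5945+r*np.cos(t),.0737+r*np.sin(t),.083]).astype(np.float32)
            q=np.round(p).astype(int)
            vals.append(g[q[1],q[0]] if 0<=q[1]<420 and 0<=q[0]<560 else 0)
        prof.append(np.mean(vals))
    prof=np.array(prof);k=np.argsort(prof)[::-1][:8];print("mark cands",[(round(th[i],2),int(prof[i])) for i in k])
if __name__=="__main__": go(sys.argv[1])
E
python3 - <<'E'
from h import *
c=np.load("w2.npy",allow_pickle=True).item()
a=cv2.imread("pics/w2.png");b=a[160:260,230:340]
b=np.clip(255*(b/255.)**.5,0,255).astype('uint8');cv2.imwrite('pics/w2z.png',cv2.resize(b,None,fx=6,fy=6,interpolation=cv2.INTER_CUBIC))
E
```

```text
(no output)
```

View pics/w2z.png

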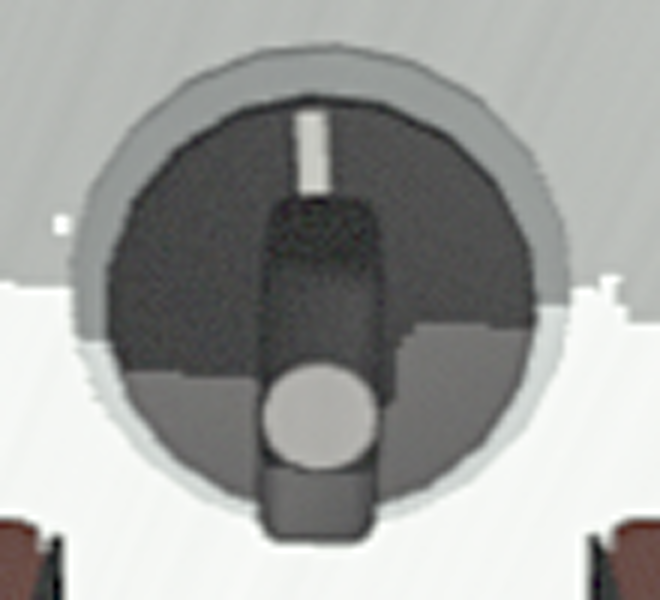

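>>> {"op": "play_rows", "data": {"rot": [[0,0,0],[0,0,0],[0,0,0],[0,0,0],[0,0,0]], "linear": [[0,0,25],[0,0,25],[0,0,20],[0,0,10],[0,0,0]], "hand": [0,0,0,0,0]}}

```text
time_s: 4.38
tool_pos: [0.5955, 0.0746, 0.1037]
eef_rot: [-3.141, -0.0, 1.661]
wrist_force: [0.5, 0.1, 0.6]
width: 0.044
```

```bash
python3 mk.py w3
```

```text
4.425 [0.596  0.0746 0.1043] [ 3.1408 -0.      1.6606] 0.044 [-0.082 -0.095  0.018] [ 0.  -0.5  0.2] 0.0019
mark cands [(np.float64(1.72), 153), (np.float64(1.78), 153), (np.float64(1.74), 152), (np.float64(1.76), 151), (np.float64(1.8), 142), (np.float64(1.7), 138), (np.float64(-1.28), 122), (np.float64(-1.3), 121)]
```

View pics/w3.png

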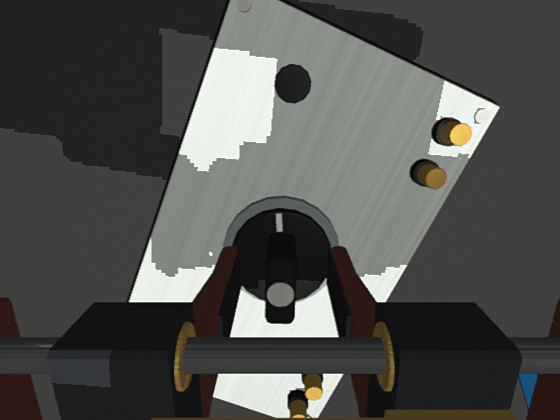

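Run:
```python
from h import *
c=np.load("w3.npy",allow_pickle=True).item()
print(ray(c,280,295,.118),proj(c,[.596,.0746,.118]),proj(c,[.596,.0746,.083]))
for i in range(3): print(bot.read_state()['tool_pos'])
```

```text
[0.59357998 0.07279222 0.118     ] [285.75198878 291.87172478] [285.29673453 257.67400663]
[0.59598287 0.07455438 0.10429329]
[0.59598287 0.07455438 0.10429329]
[0.59598287 0.07455438 0.10429329]
```

>>> {"op": "play_rows", "data": {"rot": [[0,0,0]], "linear": [[0,0,0]], "hand": [0]}}

```text
time_s: 4.55
tool_pos: [0.5963, 0.0746, 0.1047]
eef_rot: [3.14, 0.0, 1.661]
wrist_force: [0.3, 0.8, 1.3]
width: 0.0441
```

Run:
```python
from h import *
s=bot.read_state();print(s['tool_pos'],s['wrist_torque'],s['qpos'])
```

```text
[0.59632083 0.07461197 0.10472483] [-0.0088034  -0.06590043 -0.03343718] [ 9.51376602e-03  4.97741370e-01  1.64284839e+00  1.13735059e-04
  9.99195486e-01 -8.04636284e-02]
```

>>> {"op": "play_rows", "data": {"rot": [[0,0,0],[0,0,0],[0,0,0]], "linear": [[-1.4,-2.5,0],[0,0,1.5],[0,0,0]], "hand": [0,0,0]}}

```text
time_s: 4.92
tool_pos: [0.593, 0.073, 0.1022]
eef_rot: [-3.142, -0.0, 1.661]
wrist_force: [0.8, -0.6, 0.5]
width: 0.0438
```

```bash
python3 mk.py w4;  python3 - <<'E'
from h import *
c=np.load("w4.npy",allow_pickle=True).item();s=bot.read_state()['tool_pos']
print(proj(c,[s[0],s[1],.118]),proj(c,[s[0],s[1],.083]))
E
```

```text
4.975 [0.5931 0.073  0.1022] [ 3.1416e+00 -1.0000e-04  1.6607e+00] 0.0438 [-0.086 -0.075  0.033] [-0.5  0.1  0.3] -0.0002
mark cands [(np.float64(1.72), 154), (np.float64(1.78), 154), (np.float64(1.74), 152), (np.float64(1.76), 152), (np.float64(1.8), 143), (np.float64(1.7), 138), (np.float64(-1.28), 121), (np.float64(-1.26), 121)]
[284.85804499 293.77889021] [284.54374143 258.97249101]
```

View pics/w4.png

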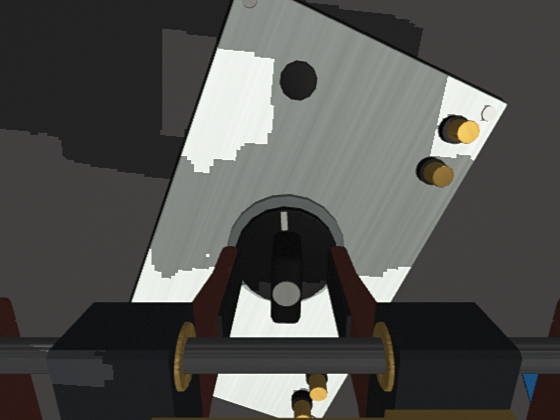

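>>> {"op": "play_rows", "data": {"rot": [[0,0,0],[0,0,0],[0,0,0],[0,0,0],[0,0,0]], "linear": [[0,0,0],[0,0,0],[0,0,0],[0,0,0],[0,0,0]], "hand": [-1,-1,-1,-1,-1]}}

```text
time_s: 5.6
tool_pos: [0.5939, 0.0732, 0.1022]
eef_rot: [3.14, -0.0, 1.661]
wrist_force: [4.2, 1.6, -2.6]
width: 0.0139
```

```bash
python3 mk.py w5; for i in 1 2 3 4; do python3 -c "
from plant import bot
bot.grab_frame('wrist');s=bot.read_state();print(s['wrist_torque'],s['joint_efforts'][5],s['wrist_force'])"; done
```

```text
5.65 [0.5939 0.0732 0.1023] [ 3.1402e+00 -3.0000e-04  1.6607e+00] 0.014 [ 0.249 -0.727 -0.   ] [ 3.3  1.6 -3.4] -0.0056
mark cands [(np.float64(1.78), 154), (np.float64(1.72), 153), (np.float64(1.74), 152), (np.float64(1.76), 152), (np.float64(1.7), 151), (np.float64(1.8), 140), (np.float64(-1.26), 122), (np.float64(-1.28), 121)]
[ 0.29429249 -0.67417339  0.00334615] -0.005631131934933364 [ 2.82787183  1.65066285 -3.16438162]
[ 0.32453668 -0.81229949  0.00666166] -0.005620001902570948 [ 3.36471462  2.11076332 -3.61419481]
[ 0.33327483 -0.89801903 -0.0080612 ] -0.005416595813585445 [ 4.06423666  1.59021818 -4.02080782]
[ 0.32105606 -0.94412203 -0.02854375] -0.005223186890361831 [ 3.235685    1.00673601 -4.27119376]
```

View pics/w5z.png

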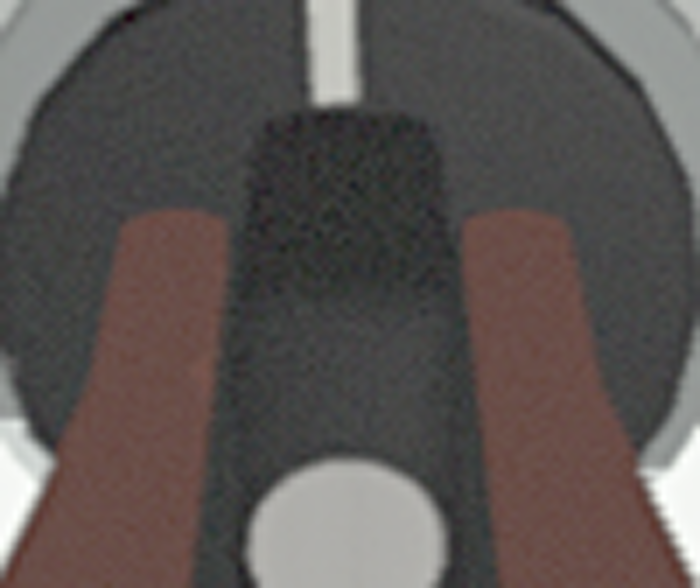

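```bash
cat > f.py <<'E'
import sys
from h import *
c=bot.get_calibration("wrist");s=bot.read_state();a=bot.grab_frame("wrist")
if len(sys.argv)>1: cv2.imwrite(f"pics/{sys.argv[1]}.png",a)
T=[s['wrist_torque'][2]];s2=bot.read_state();T.append(s2['wrist_torque'][2])
y=s['eef_rot'][2]
g=cv2.cvtColor(a,cv2.COLOR_BGR2GRAY).astype(np.float32)
th=y+np.arange(-.6,.6,.01);rs=np.arange(.019,.0262,.0006)
prof=np.zeros(len(th))
for r in rs:
    p=np.array([proj(c,[.5938+r*np.cos(t),.0731+r*np.sin(t),.083]) for t in th],np.float32)
    prof+=cv2.remap(g,p[:,:1],p[:,1:],cv2.INTER_LINEAR)[:,0]/len(rs)
w=np.clip(prof-0.6*prof.max()-.4*np.median(prof),0,None);w[np.abs(th-th[prof.argmax()])>.15]=0
m=(w*th).sum()/w.sum()
print(f"t {s2['time_s']:.2f} yaw {y:.3f} mark {m:.3f} d {m-y:+.3f} tau {T[0]:+.3f} {T[1]:+.3f} j6 {s['joint_efforts'][5]:+.4f} {s2['joint_efforts'][5]:+.4f} pk {prof.max():.0f}/{np.median(prof):.0f} pos {s2['tool_pos'].round(4)} F {s2['wrist_force'].round(1)} w {s2['width']:.4f}")
E
python3 f.py
```

```text
t 5.90 yaw 1.661 mark 1.712 d +0.051 tau -0.029 +0.039 j6 -0.0052 -0.0052 pk 154/23 pos [0.5939 0.0732 0.1023] F [ 4.7  3.6 -4.1] w 0.0137
```

>>> {"op": "play_rows", "data": {"rot": [[0,0,-0.04],[0,0,0]], "linear": [[0,0,0],[0,0,0]], "hand": [-1,-1]}}

```text
time_s: 6.15
tool_pos: [0.5939, 0.0732, 0.1023]
eef_rot: [3.14, -0.0, 1.701]
wrist_force: [5.0, 3.2, -4.1]
width: 0.0138
```

```bash
python3 f.py
```

```text
t 6.20 yaw 1.701 mark 1.715 d +0.014 tau -0.009 +0.007 j6 -0.1638 -0.0402 pk 154/23 pos [0.5939 0.0732 0.1023] F [ 4.8  1.8 -4.3] w 0.0137
```

>>> {"op": "play_rows", "data": {"rot": [[0,0,-0.04],[0,0,-0.04],[0,0,0]], "linear": [[0,0,0],[0,0,0],[0,0,0]], "hand": [-1,-1,-1]}}

```text
time_s: 6.58
tool_pos: [0.5939, 0.0732, 0.1023]
eef_rot: [3.14, -0.0, 1.781]
wrist_force: [4.8, 1.7, -4.7]
width: 0.0136
```

```bash
python3 f.py
```

```text
t 6.62 yaw 1.781 mark 1.711 d -0.071 tau +0.024 +0.056 j6 -0.1683 -0.0411 pk 154/23 pos [0.5939 0.0731 0.1023] F [ 4.6  2.1 -3.2] w 0.0138
```

>>> {"op": "play_rows", "data": {"rot": [[0,0,-0.04],[0,0,0]], "linear": [[0,0,0],[0,0,0]], "hand": [-1,-1]}}

```text
time_s: 6.88
tool_pos: [0.5939, 0.0732, 0.1023]
eef_rot: [3.14, -0.0, 1.821]
wrist_force: [4.5, 2.7, -4.7]
width: 0.0138
```

```bash
python3 f.py
```

```text
t 6.92 yaw 1.821 mark 1.710 d -0.111 tau -0.001 +0.034 j6 -0.1639 -0.0402 pk 155/22 pos [0.5939 0.0732 0.1023] F [ 4.8  3.2 -5.1] w 0.0139
```

>>> {"op": "play_rows", "data": {"rot": [[0,0,-0.04],[0,0,0]], "linear": [[0,0,0],[0,0,0]], "hand": [-1,-1]}}

```text
time_s: 7.18
tool_pos: [0.5939, 0.0732, 0.1023]
eef_rot: [3.14, -0.0, 1.861]
wrist_force: [4.8, 2.3, -4.2]
width: 0.0134
```

```bash
python3 f.py
```

```text
t 7.22 yaw 1.861 mark 1.727 d -0.134 tau -0.204 -0.115 j6 -0.3506 -0.2244 pk 155/23 pos [0.5939 0.0732 0.1022] F [ 4.6  1.5 -4.3] w 0.0138
```

>>> {"op": "play_rows", "data": {"rot": [[0,0,-0.04],[0,0,0]], "linear": [[0,0,0],[0,0,0]], "hand": [-1,-1]}}

```text
time_s: 7.48
tool_pos: [0.5939, 0.0732, 0.1023]
eef_rot: [3.14, -0.0, 1.901]
wrist_force: [4.7, 2.5, -3.8]
width: 0.0139
```

```bash
python3 f.py
```

```text
t 7.53 yaw 1.901 mark 1.769 d -0.131 tau -0.095 -0.041 j6 -0.2634 -0.1402 pk 155/23 pos [0.5939 0.0732 0.1023] F [ 4.1  2.4 -4.2] w 0.0139
```

>>> {"op": "play_rows", "data": {"rot": [[0,0,-0.04],[0,0,0]], "linear": [[0,0,0],[0,0,0]], "hand": [-1,-1]}}

```text
time_s: 7.78
tool_pos: [0.5939, 0.0732, 0.1023]
eef_rot: [3.14, 0.0, 1.941]
wrist_force: [4.4, 2.6, -4.6]
width: 0.0143
```

```bash
python3 f.py
```

```text
t 7.83 yaw 1.941 mark 1.811 d -0.130 tau +0.021 -0.034 j6 -0.1922 -0.0691 pk 156/23 pos [0.5939 0.0732 0.1023] F [ 5.4  2.2 -4.4] w 0.0138
```

>>> {"op": "play_rows", "data": {"rot": [[0,0,-0.04],[0,0,0]], "linear": [[0,0,0],[0,0,0]], "hand": [-1,-1]}}

```text
time_s: 8.07
tool_pos: [0.5939, 0.0732, 0.1023]
eef_rot: [3.14, 0.0, 1.981]
wrist_force: [4.5, 1.8, -3.5]
width: 0.0139
```

```bash
python3 f.py
```

```text
t 8.12 yaw 1.981 mark 1.854 d -0.128 tau +0.006 +0.031 j6 -0.1628 -0.0400 pk 156/24 pos [0.594  0.0732 0.1023] F [ 4.7  1.5 -4.8] w 0.0140
```

>>> {"op": "play_rows", "data": {"rot": [[0,0,-0.04],[0,0,0]], "linear": [[0,0,0],[0,0,0]], "hand": [-1,-1]}}

```text
time_s: 8.38
tool_pos: [0.594, 0.0732, 0.1023]
eef_rot: [3.14, 0.0, 2.021]
wrist_force: [4.6, 2.1, -4.7]
width: 0.014
```

```bash
python3 f.py
```

```text
t 8.43 yaw 2.021 mark 1.948 d -0.073 tau +0.012 -0.014 j6 -0.1643 -0.0404 pk 157/25 pos [0.5939 0.0732 0.1022] F [ 5.4  2.8 -5. ] w 0.0139
```

>>> {"op": "play_rows", "data": {"rot": [[0,0,-0.04],[0,0,0]], "linear": [[0,0,0],[0,0,0]], "hand": [-1,-1]}}

```text
time_s: 8.68
tool_pos: [0.5939, 0.0732, 0.1023]
eef_rot: [3.14, 0.0, 2.061]
wrist_force: [4.4, 2.1, -4.6]
width: 0.0134
```

```bash
python3 f.py
```

```text
t 8.72 yaw 2.061 mark 1.947 d -0.114 tau +0.032 -0.023 j6 -0.1640 -0.0404 pk 157/24 pos [0.5939 0.0732 0.1022] F [ 6.   2.9 -4.5] w 0.0141
```

>>> {"op": "play_rows", "data": {"rot": [[0,0,-0.04],[0,0,0]], "linear": [[0,0,0],[0,0,0]], "hand": [-1,-1]}}

```text
time_s: 8.98
tool_pos: [0.5939, 0.0732, 0.1022]
eef_rot: [3.14, 0.0, 2.101]
wrist_force: [4.9, 2.5, -3.5]
width: 0.0141
```

```bash
python3 f.py
```

```text
t 9.03 yaw 2.101 mark 1.961 d -0.140 tau -0.199 -0.213 j6 -0.3449 -0.2166 pk 158/25 pos [0.594  0.0732 0.1023] F [ 5.5  2.5 -4.2] w 0.0139
```

>>> {"op": "play_rows", "data": {"rot": [[0,0,-0.03],[0,0,0]], "linear": [[0,0,0],[0,0,0]], "hand": [-1,-1]}}

```text
time_s: 9.28
tool_pos: [0.5939, 0.0732, 0.1023]
eef_rot: [3.14, 0.0, 2.131]
wrist_force: [3.1, 2.8, -5.0]
width: 0.0139
```

```bash
python3 f.py
```

```text
t 9.32 yaw 2.131 mark 1.992 d -0.139 tau -0.125 -0.161 j6 -0.2645 -0.1721 pk 159/25 pos [0.594  0.0732 0.1023] F [ 5.2  2.5 -4.3] w 0.0137
```

Peak passed, falling; go on to the snap.

>>> {"op": "play_rows", "data": {"rot": [[0,0,-0.04],[0,0,-0.04],[0,0,0]], "linear": [[0,0,0],[0,0,0],[0,0,0]], "hand": [-1,-1,-1]}}

```text
time_s: 9.7
tool_pos: [0.594, 0.0732, 0.1023]
eef_rot: [3.14, 0.001, 2.211]
wrist_force: [4.2, 3.1, -4.6]
width: 0.0139
```

```bash
python3 f.py
```

```text
t 9.75 yaw 2.211 mark 2.077 d -0.134 tau -0.016 -0.023 j6 -0.1646 -0.0400 pk 160/27 pos [0.594  0.0732 0.1023] F [ 5.6  2.5 -4.4] w 0.0138
```

>>> {"op": "play_rows", "data": {"rot": [[0,0,-0.04],[0,0,0]], "linear": [[0,0,0],[0,0,0]], "hand": [-1,-1]}}

```text
time_s: 10.0
tool_pos: [0.594, 0.0732, 0.1023]
eef_rot: [3.14, 0.001, 2.251]
wrist_force: [4.6, 2.3, -4.0]
width: 0.0134
```

```bash
python3 f.py
```

```text
t 10.05 yaw 2.251 mark 2.187 d -0.064 tau +0.026 +0.028 j6 -0.1649 -0.0406 pk 161/29 pos [0.594  0.0732 0.1023] F [ 5.4  2.3 -3.4] w 0.0135
```

>>> {"op": "play_rows", "data": {"rot": [[0,0,-0.03],[0,0,0]], "linear": [[0,0,0],[0,0,0]], "hand": [-1,-1]}}

```text
time_s: 10.3
tool_pos: [0.594, 0.0732, 0.1023]
eef_rot: [3.14, 0.001, 2.281]
wrist_force: [5.0, 2.5, -3.4]
width: 0.0137
```

```bash
python3 f.py
```

```text
t 10.35 yaw 2.281 mark 2.188 d -0.093 tau -0.009 +0.006 j6 -0.1219 -0.0293 pk 161/28 pos [0.594  0.0732 0.1023] F [ 5.2  1.5 -4.2] w 0.0142
```

>>> {"op": "play_rows", "data": {"rot": [[0,0,-0.04],[0,0,0]], "linear": [[0,0,0],[0,0,0]], "hand": [-1,-1]}}

```text
time_s: 10.6
tool_pos: [0.594, 0.0732, 0.1023]
eef_rot: [3.14, 0.001, 2.321]
wrist_force: [5.8, 2.6, -5.0]
width: 0.0141
```

```bash
python3 f.py
```

```text
t 10.65 yaw 2.321 mark 2.186 d -0.135 tau +0.023 +0.015 j6 -0.1639 -0.0403 pk 162/28 pos [0.594  0.0733 0.1023] F [ 4.7  2.  -3.9] w 0.0139
```

>>> {"op": "play_rows", "data": {"rot": [[0,0,-0.02],[0,0,0]], "linear": [[0,0,0],[0,0,0]], "hand": [-1,-1]}}

```text
time_s: 10.9
tool_pos: [0.594, 0.0732, 0.1022]
eef_rot: [3.14, 0.001, 2.34]
wrist_force: [5.8, 0.6, -4.4]
width: 0.0137
```

```bash
python3 f.py
```

```text
t 10.95 yaw 2.340 mark 2.196 d -0.144 tau -0.099 -0.169 j6 -0.2369 -0.1726 pk 162/28 pos [0.594  0.0733 0.1023] F [ 4.6  3.1 -4.6] w 0.0135
```

>>> {"op": "play_rows", "data": {"rot": [[0,0,-0.015],[0,0,0]], "linear": [[0,0,0],[0,0,0]], "hand": [-1,-1]}}

```text
time_s: 11.2
tool_pos: [0.594, 0.0733, 0.1023]
eef_rot: [3.14, 0.001, 2.355]
wrist_force: [5.8, 2.1, -4.3]
width: 0.0137
```

```bash
python3 f.py
```

```text
t 11.25 yaw 2.355 mark 2.209 d -0.146 tau -0.180 -0.210 j6 -0.2696 -0.2235 pk 162/29 pos [0.594  0.0733 0.1023] F [ 5.5  1.4 -5.1] w 0.0143
```

>>> {"op": "play_rows", "data": {"rot": [[0,0,-0.015],[0,0,0]], "linear": [[0,0,0],[0,0,0]], "hand": [-1,-1]}}

```text
time_s: 11.5
tool_pos: [0.594, 0.0732, 0.1023]
eef_rot: [3.14, 0.001, 2.37]
wrist_force: [5.1, 2.9, -3.4]
width: 0.0138
```

```bash
python3 f.py
```

```text
t 11.55 yaw 2.370 mark 2.225 d -0.145 tau -0.156 -0.209 j6 -0.2299 -0.1838 pk 163/29 pos [0.594  0.0732 0.1023] F [ 4.3  2.5 -4.1] w 0.0138
```

Falling: a third click, not the stop.

>>> {"op": "play_rows", "data": {"rot": [[0,0,-0.04],[0,0,-0.04],[0,0,0]], "linear": [[0,0,0],[0,0,0],[0,0,0]], "hand": [-1,-1,-1]}}

```text
time_s: 11.92
tool_pos: [0.594, 0.0732, 0.1023]
eef_rot: [3.14, 0.001, 2.451]
wrist_force: [5.5, 2.8, -4.9]
width: 0.0138
```

```bash
python3 f.py
```

```text
t 11.97 yaw 2.451 mark 2.310 d -0.141 tau -0.051 +0.012 j6 -0.1741 -0.0456 pk 164/30 pos [0.594  0.0733 0.1023] F [ 4.9  2.9 -4.2] w 0.0135
```

>>> {"op": "play_rows", "data": {"rot": [[0,0,-0.03],[0,0,0]], "linear": [[0,0,0],[0,0,0]], "hand": [-1,-1]}}

```text
time_s: 12.22
tool_pos: [0.5941, 0.0733, 0.1023]
eef_rot: [3.14, 0.001, 2.481]
wrist_force: [4.6, 2.3, -4.1]
width: 0.0133
```

```bash
python3 f.py
```

```text
t 12.28 yaw 2.481 mark 2.340 d -0.141 tau -0.029 -0.014 j6 -0.1246 -0.0305 pk 164/31 pos [0.594  0.0733 0.1023] F [ 4.6  1.7 -4.5] w 0.0140
```

>>> {"op": "play_rows", "data": {"rot": [[0,0,-0.03],[0,0,0]], "linear": [[0,0,0],[0,0,0]], "hand": [-1,-1]}}

```text
time_s: 12.52
tool_pos: [0.594, 0.0733, 0.1023]
eef_rot: [3.14, 0.001, 2.511]
wrist_force: [4.8, 2.5, -4.7]
width: 0.014
```

```bash
python3 f.py
```

```text
t 12.57 yaw 2.511 mark 2.369 d -0.142 tau +0.047 -0.026 j6 -0.1351 -0.0406 pk 165/31 pos [0.594  0.0733 0.1023] F [ 5.8  2.7 -4.2] w 0.0136
```

>>> {"op": "play_rows", "data": {"rot": [[0,0,-0.03],[0,0,0]], "linear": [[0,0,0],[0,0,0]], "hand": [-1,-1]}}

```text
time_s: 12.82
tool_pos: [0.594, 0.0733, 0.1023]
eef_rot: [3.14, 0.001, 2.541]
wrist_force: [5.4, 4.1, -4.7]
width: 0.0139
```

```bash
python3 f.py
```

```text
t 12.88 yaw 2.541 mark 2.399 d -0.142 tau +0.034 +0.004 j6 -0.1225 -0.0284 pk 165/31 pos [0.594  0.0733 0.1023] F [ 5.7  3.3 -4.8] w 0.0145
```

>>> {"op": "play_rows", "data": {"rot": [[0,0,-0.02],[0,0,0]], "linear": [[0,0,0],[0,0,0]], "hand": [-1,-1]}}

```text
time_s: 13.12
tool_pos: [0.594, 0.0733, 0.1023]
eef_rot: [3.14, 0.001, 2.561]
wrist_force: [5.2, 2.7, -4.2]
width: 0.0144
```

```bash
python3 f.py
```

```text
t 13.18 yaw 2.561 mark 2.418 d -0.142 tau +0.024 +0.020 j6 -0.0808 -0.0184 pk 165/32 pos [0.594  0.0733 0.1023] F [ 4.9  2.9 -4.7] w 0.0139
```

>>> {"op": "play_rows", "data": {"rot": [[0,0,-0.03],[0,0,0]], "linear": [[0,0,0],[0,0,0]], "hand": [-1,-1]}}

```text
time_s: 13.42
tool_pos: [0.594, 0.0733, 0.1023]
eef_rot: [3.14, 0.001, 2.591]
wrist_force: [4.6, 2.9, -4.0]
width: 0.0138
```

```bash
python3 f.py
```

```text
t 13.47 yaw 2.591 mark 2.528 d -0.063 tau -0.027 +0.011 j6 -0.1227 -0.0295 pk 165/34 pos [0.5941 0.0733 0.1023] F [ 5.6  3.  -4. ] w 0.0139
```

>>> {"op": "play_rows", "data": {"rot": [[0,0,-0.02],[0,0,0]], "linear": [[0,0,0],[0,0,0]], "hand": [-1,-1]}}

```text
time_s: 13.72
tool_pos: [0.594, 0.0733, 0.1023]
eef_rot: [3.14, 0.001, 2.611]
wrist_force: [5.1, 2.8, -4.5]
width: 0.0139
```

```bash
python3 f.py
```

```text
t 13.78 yaw 2.611 mark 2.529 d -0.082 tau +0.036 +0.049 j6 -0.0797 -0.0182 pk 165/33 pos [0.5941 0.0733 0.1023] F [ 5.5  3.7 -4.2] w 0.0138
```

>>> {"op": "play_rows", "data": {"rot": [[0,0,-0.04],[0,0,0]], "linear": [[0,0,0],[0,0,0]], "hand": [-1,-1]}}

```text
time_s: 14.02
tool_pos: [0.5941, 0.0733, 0.1023]
eef_rot: [3.14, 0.001, 2.651]
wrist_force: [5.1, 2.1, -5.2]
width: 0.0135
```

```bash
python3 f.py
```

```text
t 14.07 yaw 2.651 mark 2.529 d -0.123 tau -0.024 +0.057 j6 -0.1640 -0.0403 pk 165/33 pos [0.594  0.0733 0.1023] F [ 4.5  2.7 -3.9] w 0.0137
```

>>> {"op": "play_rows", "data": {"rot": [[0,0,-0.02],[0,0,0]], "linear": [[0,0,0],[0,0,0]], "hand": [-1,-1]}}

```text
time_s: 14.32
tool_pos: [0.594, 0.0733, 0.1023]
eef_rot: [3.14, 0.001, 2.671]
wrist_force: [5.5, 2.2, -4.7]
width: 0.0141
```

```bash
python3 f.py
```

```text
t 14.38 yaw 2.671 mark 2.529 d -0.142 tau -0.033 -0.002 j6 -0.0797 -0.0182 pk 165/33 pos [0.594  0.0733 0.1022] F [ 5.1  1.9 -4.1] w 0.0136
```

>>> {"op": "play_rows", "data": {"rot": [[0,0,-0.015],[0,0,0]], "linear": [[0,0,0],[0,0,0]], "hand": [-1,-1]}}

```text
time_s: 14.62
tool_pos: [0.594, 0.0733, 0.1023]
eef_rot: [3.14, 0.001, 2.686]
wrist_force: [5.3, 2.3, -5.3]
width: 0.0138
```

```bash
python3 f.py
```

```text
t 14.68 yaw 2.686 mark 2.536 d -0.149 tau -0.080 -0.131 j6 -0.1732 -0.1251 pk 165/33 pos [0.594  0.0733 0.1023] F [ 6.1  2.2 -4. ] w 0.0137
```

>>> {"op": "play_rows", "data": {"rot": [[0,0,-0.01],[0,0,0]], "linear": [[0,0,0],[0,0,0]], "hand": [-1,-1]}}

```text
time_s: 14.92
tool_pos: [0.5941, 0.0733, 0.1023]
eef_rot: [3.14, 0.001, 2.695]
wrist_force: [4.6, 3.1, -4.7]
width: 0.0136
```

```bash
python3 f.py
```

```text
t 14.97 yaw 2.695 mark 2.543 d -0.153 tau -0.132 -0.196 j6 -0.2384 -0.2065 pk 165/33 pos [0.594  0.0733 0.1023] F [ 5.4  3.2 -5.2] w 0.0134
```

>>> {"op": "play_rows", "data": {"rot": [[0,0,-0.008],[0,0,0]], "linear": [[0,0,0],[0,0,0]], "hand": [-1,-1]}}

```text
time_s: 15.22
tool_pos: [0.594, 0.0733, 0.1023]
eef_rot: [3.14, 0.001, 2.703]
wrist_force: [5.1, 2.6, -4.2]
width: 0.0136
```

```bash
python3 f.py
```

```text
t 15.28 yaw 2.703 mark 2.549 d -0.154 tau -0.216 -0.227 j6 -0.2512 -0.2267 pk 165/33 pos [0.594  0.0733 0.1023] F [ 4.7  2.5 -4.8] w 0.0142
```

>>> {"op": "play_rows", "data": {"rot": [[0,0,-0.008],[0,0,0]], "linear": [[0,0,0],[0,0,0]], "hand": [-1,-1]}}

```text
time_s: 15.52
tool_pos: [0.5941, 0.0733, 0.1023]
eef_rot: [3.14, 0.001, 2.711]
wrist_force: [5.5, 3.2, -3.7]
width: 0.0137
```

```bash
python3 f.py
```

```text
t 15.57 yaw 2.711 mark 2.558 d -0.153 tau -0.171 -0.206 j6 -0.2294 -0.2049 pk 165/33 pos [0.5941 0.0733 0.1023] F [ 5.6  2.1 -4. ] w 0.0137
```

>>> {"op": "play_rows", "data": {"rot": [[0,0,-0.04],[0,0,-0.04],[0,0,0]], "linear": [[0,0,0],[0,0,0],[0,0,0]], "hand": [-1,-1,-1]}}

```text
time_s: 15.95
tool_pos: [0.594, 0.0733, 0.1023]
eef_rot: [3.14, 0.001, 2.792]
wrist_force: [5.4, 2.6, -4.1]
width: 0.014
```

```bash
python3 f.py
```

```text
t 16.00 yaw 2.792 mark 2.644 d -0.148 tau -0.035 -0.030 j6 -0.1737 -0.0474 pk 165/34 pos [0.5941 0.0733 0.1023] F [ 5.8  2.5 -5.3] w 0.0141
```

>>> {"op": "play_rows", "data": {"rot": [[0,0,-0.03],[0,0,0]], "linear": [[0,0,0],[0,0,0]], "hand": [-1,-1]}}

```text
time_s: 16.25
tool_pos: [0.594, 0.0733, 0.1023]
eef_rot: [3.14, 0.001, 2.822]
wrist_force: [5.0, 2.5, -4.6]
width: 0.0137
```

```bash
python3 f.py
```

```text
t 16.30 yaw 2.822 mark 2.676 d -0.146 tau +0.024 +0.011 j6 -0.1210 -0.0289 pk 165/34 pos [0.594  0.0733 0.1023] F [ 4.9  3.2 -4.4] w 0.0138
```

>>> {"op": "play_rows", "data": {"rot": [[0,0,-0.03],[0,0,0]], "linear": [[0,0,0],[0,0,0]], "hand": [-1,-1]}}

```text
time_s: 16.55
tool_pos: [0.594, 0.0733, 0.1023]
eef_rot: [3.14, 0.001, 2.852]
wrist_force: [4.7, 2.8, -4.6]
width: 0.0141
```

```bash
python3 f.py
```

```text
t 16.60 yaw 2.852 mark 2.770 d -0.082 tau +0.006 +0.017 j6 -0.1222 -0.0292 pk 164/35 pos [0.594  0.0733 0.1023] F [ 5.3  2.8 -3.8] w 0.0139
```

>>> {"op": "play_rows", "data": {"rot": [[0,0,-0.02],[0,0,0]], "linear": [[0,0,0],[0,0,0]], "hand": [-1,-1]}}

```text
time_s: 16.85
tool_pos: [0.5941, 0.0733, 0.1023]
eef_rot: [3.14, 0.002, 2.872]
wrist_force: [5.6, 2.4, -5.2]
width: 0.0138
```

```bash
python3 f.py
```

```text
t 16.90 yaw 2.872 mark 2.770 d -0.102 tau +0.048 +0.050 j6 -0.0796 -0.0180 pk 165/35 pos [0.594  0.0733 0.1022] F [ 5.6  3.  -5. ] w 0.0134
```

>>> {"op": "play_rows", "data": {"rot": [[0,0,-0.045],[0,0,0]], "linear": [[0,0,0],[0,0,0]], "hand": [-1,-1]}}

```text
time_s: 17.15
tool_pos: [0.5941, 0.0733, 0.1023]
eef_rot: [3.141, 0.002, 2.917]
wrist_force: [6.1, 2.9, -5.2]
width: 0.0136
```

```bash
python3 f.py
```

```text
t 17.20 yaw 2.917 mark 2.769 d -0.148 tau +0.016 -0.048 j6 -0.1814 -0.0441 pk 164/35 pos [0.5941 0.0734 0.1023] F [ 3.6  2.6 -3.9] w 0.0139
```

>>> {"op": "play_rows", "data": {"rot": [[0,0,-0.01],[0,0,0]], "linear": [[0,0,0],[0,0,0]], "hand": [-1,-1]}}

```text
time_s: 17.45
tool_pos: [0.5941, 0.0734, 0.1023]
eef_rot: [3.14, 0.002, 2.927]
wrist_force: [4.7, 2.9, -5.5]
width: 0.0141
```

```bash
python3 f.py
```

```text
t 17.50 yaw 2.927 mark 2.773 d -0.153 tau -0.124 -0.126 j6 -0.1497 -0.1173 pk 164/35 pos [0.5941 0.0733 0.1022] F [ 5.3  3.  -4.9] w 0.0136
```

>>> {"op": "play_rows", "data": {"rot": [[0,0,-0.008],[0,0,0]], "linear": [[0,0,0],[0,0,0]], "hand": [-1,-1]}}

```text
time_s: 17.75
tool_pos: [0.5941, 0.0734, 0.1023]
eef_rot: [3.14, 0.002, 2.934]
wrist_force: [5.3, 1.9, -5.0]
width: 0.014
```

```bash
python3 f.py
```

```text
t 17.80 yaw 2.934 mark 2.777 d -0.157 tau -0.244 -0.219 j6 -0.2285 -0.2025 pk 164/35 pos [0.5941 0.0734 0.1023] F [ 5.1  3.3 -5.4] w 0.0140
```

>>> {"op": "play_rows", "data": {"rot": [[0,0,-0.006],[0,0,0]], "linear": [[0,0,0],[0,0,0]], "hand": [-1,-1]}}

```text
time_s: 18.05
tool_pos: [0.5941, 0.0733, 0.1023]
eef_rot: [3.14, 0.002, 2.94]
wrist_force: [5.3, 2.6, -5.1]
width: 0.0139
```

```bash
python3 f.py
```

```text
t 18.10 yaw 2.940 mark 2.781 d -0.159 tau -0.274 -0.281 j6 -0.2739 -0.2549 pk 164/35 pos [0.5941 0.0733 0.1023] F [ 5.6  2.8 -5.1] w 0.0140
```

>>> {"op": "play_rows", "data": {"rot": [[0,0,0.05],[0,0,0.06],[0,0,0.06],[0,0,0.05],[0,0,0]], "linear": [[0,0,0],[0,0,0],[0,0,0],[0,0,0],[0,0,0]], "hand": [-1,-1,-1,-1,-1]}}

```text
time_s: 18.73
tool_pos: [0.594, 0.0733, 0.1023]
eef_rot: [3.14, 0.001, 2.72]
wrist_force: [5.8, 2.6, -4.7]
width: 0.0139
```

```bash
python3 f.py
```

```text
t 18.77 yaw 2.720 mark 2.774 d +0.054 tau -0.002 -0.029 j6 +0.2104 +0.0503 pk 164/35 pos [0.5941 0.0733 0.1023] F [ 4.6  2.9 -4.3] w 0.0139
```

>>> {"op": "play_rows", "data": {"rot": [[0,0,0.04],[0,0,0]], "linear": [[0,0,0],[0,0,0]], "hand": [-1,-1]}}

```text
time_s: 19.02
tool_pos: [0.5941, 0.0733, 0.1023]
eef_rot: [3.14, 0.001, 2.68]
wrist_force: [5.5, 3.1, -5.6]
width: 0.0139
```

```bash
python3 f.py
```

```text
t 19.07 yaw 2.680 mark 2.774 d +0.094 tau -0.017 -0.007 j6 +0.1615 +0.0378 pk 164/35 pos [0.594  0.0733 0.1023] F [ 5.1  2.7 -4.3] w 0.0137
```

>>> {"op": "play_rows", "data": {"rot": [[0,0,0.04],[0,0,0]], "linear": [[0,0,0],[0,0,0]], "hand": [-1,-1]}}

```text
time_s: 19.32
tool_pos: [0.594, 0.0733, 0.1023]
eef_rot: [3.14, 0.001, 2.641]
wrist_force: [5.1, 2.8, -4.7]
width: 0.0138
```

```bash
python3 f.py
```

```text
t 19.38 yaw 2.641 mark 2.762 d +0.121 tau +0.180 +0.113 j6 +0.3337 +0.2049 pk 164/35 pos [0.594  0.0733 0.1023] F [ 4.7  3.6 -5. ] w 0.0140
```

>>> {"op": "play_rows", "data": {"rot": [[0,0,0.04],[0,0,0]], "linear": [[0,0,0],[0,0,0]], "hand": [-1,-1]}}

```text
time_s: 19.62
tool_pos: [0.594, 0.0733, 0.1023]
eef_rot: [3.14, 0.001, 2.601]
wrist_force: [4.6, 3.2, -4.6]
width: 0.0138
```

```bash
python3 f.py
```

```text
t 19.68 yaw 2.601 mark 2.721 d +0.120 tau +0.099 +0.108 j6 +0.2707 +0.1477 pk 164/34 pos [0.5941 0.0733 0.1023] F [ 4.9  3.3 -4.3] w 0.0135
```

>>> {"op": "play_rows", "data": {"rot": [[0,0,0.04],[0,0,0.04],[0,0,0]], "linear": [[0,0,0],[0,0,0],[0,0,0]], "hand": [-1,-1,-1]}}

```text
time_s: 20.05
tool_pos: [0.594, 0.0733, 0.1023]
eef_rot: [3.14, 0.001, 2.52]
wrist_force: [5.4, 2.4, -4.4]
width: 0.0139
```

```bash
python3 f.py
```

```text
t 20.10 yaw 2.520 mark 2.636 d +0.115 tau +0.066 -0.007 j6 +0.1637 +0.0380 pk 163/33 pos [0.594  0.0732 0.1023] F [ 5.1  3.1 -5. ] w 0.0139
```

>>> {"op": "play_rows", "data": {"rot": [[0,0,0.03],[0,0,0]], "linear": [[0,0,0],[0,0,0]], "hand": [-1,-1]}}

```text
time_s: 20.35
tool_pos: [0.594, 0.0733, 0.1023]
eef_rot: [3.14, 0.001, 2.49]
wrist_force: [4.9, 2.1, -4.3]
width: 0.0137
```

```bash
python3 f.py
```

```text
t 20.40 yaw 2.490 mark 2.533 d +0.042 tau +0.031 -0.008 j6 +0.1202 +0.0269 pk 163/33 pos [0.594  0.0733 0.1023] F [ 5.3  2.6 -4. ] w 0.0139
```

>>> {"op": "play_rows", "data": {"rot": [[0,0,0.03],[0,0,0]], "linear": [[0,0,0],[0,0,0]], "hand": [-1,-1]}}

```text
time_s: 20.65
tool_pos: [0.594, 0.0733, 0.1023]
eef_rot: [3.14, 0.001, 2.46]
wrist_force: [5.7, 2.3, -4.9]
width: 0.014
```

```bash
python3 f.py
```

```text
t 20.70 yaw 2.460 mark 2.532 d +0.072 tau +0.008 -0.035 j6 +0.1192 +0.0266 pk 163/32 pos [0.594  0.0733 0.1023] F [ 5.3  2.8 -5.5] w 0.0137
```

>>> {"op": "play_rows", "data": {"rot": [[0,0,0.04],[0,0,0.04],[0,0,0]], "linear": [[0,0,0],[0,0,0],[0,0,0]], "hand": [-1,-1,-1]}}

```text
time_s: 21.08
tool_pos: [0.594, 0.0732, 0.1023]
eef_rot: [3.14, 0.001, 2.381]
wrist_force: [4.3, 3.3, -4.4]
width: 0.0136
```

```bash
python3 f.py
```

```text
t 21.12 yaw 2.381 mark 2.507 d +0.126 tau +0.152 +0.137 j6 +0.3284 +0.2011 pk 162/31 pos [0.594  0.0733 0.1023] F [ 4.8  2.  -4.6] w 0.0140
```

>>> {"op": "play_rows", "data": {"rot": [[0,0,0.04],[0,0,0.04],[0,0,0]], "linear": [[0,0,0],[0,0,0],[0,0,0]], "hand": [-1,-1,-1]}}

```text
time_s: 21.5
tool_pos: [0.594, 0.0732, 0.1023]
eef_rot: [3.14, 0.001, 2.3]
wrist_force: [4.9, 3.5, -3.8]
width: 0.0137
```

```bash
python3 f.py
```

```text
t 21.55 yaw 2.300 mark 2.422 d +0.122 tau +0.001 -0.015 j6 +0.1826 +0.0566 pk 161/30 pos [0.594  0.0732 0.1023] F [ 5.7  2.1 -4.5] w 0.0138
```

>>> {"op": "play_rows", "data": {"rot": [[0,0,0.04],[0,0,0]], "linear": [[0,0,0],[0,0,0]], "hand": [-1,-1]}}

```text
time_s: 21.8
tool_pos: [0.594, 0.0732, 0.1023]
eef_rot: [3.14, 0.001, 2.26]
wrist_force: [4.3, 2.7, -4.8]
width: 0.014
```

```bash
python3 f.py
```

```text
t 21.85 yaw 2.260 mark 2.382 d +0.122 tau -0.053 -0.078 j6 +0.1569 +0.0357 pk 160/29 pos [0.594  0.0732 0.1023] F [ 4.2  2.1 -5. ] w 0.0137
```

>>> {"op": "play_rows", "data": {"rot": [[0,0,0.04],[0,0,0]], "linear": [[0,0,0],[0,0,0]], "hand": [-1,-1]}}

```text
time_s: 22.1
tool_pos: [0.594, 0.0732, 0.1023]
eef_rot: [3.14, 0.001, 2.22]
wrist_force: [4.4, 1.6, -4.8]
width: 0.0136
```

```bash
python3 f.py
```

```text
t 22.15 yaw 2.220 mark 2.343 d +0.123 tau +0.008 -0.000 j6 +0.1610 +0.0352 pk 159/29 pos [0.594  0.0732 0.1023] F [ 5.4  1.7 -4.6] w 0.0138
```

>>> {"op": "play_rows", "data": {"rot": [[0,0,0.03],[0,0,0]], "linear": [[0,0,0],[0,0,0]], "hand": [-1,-1]}}

```text
time_s: 22.4
tool_pos: [0.594, 0.0732, 0.1023]
eef_rot: [3.14, 0.001, 2.19]
wrist_force: [4.0, 2.4, -4.0]
width: 0.014
```

```bash
python3 f.py
```

```text
t 22.45 yaw 2.190 mark 2.314 d +0.123 tau -0.006 -0.011 j6 +0.1165 +0.0249 pk 159/28 pos [0.5939 0.0732 0.1022] F [ 4.8  1.9 -3.2] w 0.0138
```

>>> {"op": "play_rows", "data": {"rot": [[0,0,0.03],[0,0,0]], "linear": [[0,0,0],[0,0,0]], "hand": [-1,-1]}}

```text
time_s: 22.7
tool_pos: [0.594, 0.0732, 0.1022]
eef_rot: [3.14, 0.0, 2.16]
wrist_force: [4.6, 2.4, -4.1]
width: 0.0139
```

```bash
python3 f.py
```

```text
t 22.75 yaw 2.160 mark 2.282 d +0.122 tau +0.033 +0.005 j6 +0.1189 +0.0266 pk 158/28 pos [0.594  0.0732 0.1023] F [ 5.5  2.  -5.4] w 0.0141
```

>>> {"op": "play_rows", "data": {"rot": [[0,0,0.03],[0,0,0]], "linear": [[0,0,0],[0,0,0]], "hand": [-1,-1]}}

```text
time_s: 23.0
tool_pos: [0.594, 0.0732, 0.1023]
eef_rot: [3.14, 0.0, 2.13]
wrist_force: [5.9, 2.7, -3.5]
width: 0.0142
```

```bash
python3 f.py
```

```text
t 23.05 yaw 2.130 mark 2.191 d +0.060 tau +0.013 -0.001 j6 +0.1197 +0.0268 pk 158/28 pos [0.5939 0.0732 0.1023] F [ 5.6  2.4 -4.9] w 0.0136
```

>>> {"op": "play_rows", "data": {"rot": [[0,0,0.04],[0,0,0.04],[0,0,0]], "linear": [[0,0,0],[0,0,0],[0,0,0]], "hand": [-1,-1,-1]}}

```text
time_s: 23.42
tool_pos: [0.5939, 0.0732, 0.1023]
eef_rot: [3.14, 0.0, 2.051]
wrist_force: [4.4, 2.3, -3.4]
width: 0.014
```

```bash
python3 f.py
```

```text
t 23.48 yaw 2.051 mark 2.182 d +0.131 tau +0.156 +0.162 j6 +0.3163 +0.1839 pk 157/26 pos [0.5939 0.0732 0.1023] F [ 4.7  2.7 -4. ] w 0.0139
```

>>> {"op": "play_rows", "data": {"rot": [[0,0,0.03],[0,0,0.03],[0,0,0]], "linear": [[0,0,0],[0,0,0],[0,0,0]], "hand": [-1,-1,-1]}}

```text
time_s: 23.85
tool_pos: [0.5939, 0.0732, 0.1022]
eef_rot: [3.14, 0.0, 1.991]
wrist_force: [5.1, 2.5, -3.5]
width: 0.0139
```

```bash
python3 f.py
```

```text
t 23.90 yaw 1.991 mark 2.122 d +0.131 tau +0.099 +0.070 j6 +0.2130 +0.1183 pk 156/25 pos [0.594  0.0732 0.1023] F [ 6.4  1.9 -4.7] w 0.0139
```

>>> {"op": "play_rows", "data": {"rot": [[0,0,0.03],[0,0,0]], "linear": [[0,0,0],[0,0,0]], "hand": [-1,-1]}}

```text
time_s: 24.15
tool_pos: [0.5939, 0.0732, 0.1023]
eef_rot: [3.14, 0.0, 1.961]
wrist_force: [5.1, 3.2, -3.4]
width: 0.0137
```

```bash
python3 f.py
```

```text
t 24.20 yaw 1.961 mark 2.090 d +0.130 tau +0.040 +0.083 j6 +0.1598 +0.0675 pk 156/25 pos [0.5939 0.0732 0.1023] F [ 4.7  3.  -4.4] w 0.0138
```

>>> {"op": "play_rows", "data": {"rot": [[0,0,0.03],[0,0,0]], "linear": [[0,0,0],[0,0,0]], "hand": [-1,-1]}}

```text
time_s: 24.45
tool_pos: [0.5939, 0.0732, 0.1023]
eef_rot: [3.14, 0.0, 1.93]
wrist_force: [4.4, 2.5, -3.5]
width: 0.0138
```

```bash
python3 f.py
```

```text
t 24.50 yaw 1.930 mark 2.060 d +0.129 tau -0.049 -0.026 j6 +0.1162 +0.0256 pk 155/25 pos [0.5939 0.0732 0.1023] F [ 4.   2.5 -4.5] w 0.0137
```

>>> {"op": "play_rows", "data": {"rot": [[0,0,0.03],[0,0,0]], "linear": [[0,0,0],[0,0,0]], "hand": [-1,-1]}}

```text
time_s: 24.75
tool_pos: [0.5939, 0.0732, 0.1023]
eef_rot: [3.14, 0.0, 1.9]
wrist_force: [4.4, 3.6, -3.3]
width: 0.0141
```

```bash
python3 f.py
```

```text
t 24.80 yaw 1.900 mark 1.951 d +0.050 tau +0.029 +0.013 j6 +0.1202 +0.0270 pk 155/25 pos [0.5939 0.0732 0.1022] F [ 5.5  2.  -5.1] w 0.0140
```

>>> {"op": "play_rows", "data": {"rot": [[0,0,0.03],[0,0,0]], "linear": [[0,0,0],[0,0,0]], "hand": [-1,-1]}}

```text
time_s: 25.05
tool_pos: [0.5939, 0.0732, 0.1023]
eef_rot: [3.14, -0.0, 1.87]
wrist_force: [4.7, 2.8, -4.5]
width: 0.0138
```

```bash
python3 f.py
```

```text
t 25.10 yaw 1.870 mark 1.951 d +0.080 tau -0.014 +0.030 j6 +0.1194 +0.0267 pk 155/24 pos [0.5939 0.0732 0.1023] F [ 5.   1.6 -3.1] w 0.0140
```

>>> {"op": "play_rows", "data": {"rot": [[0,0,0.03],[0,0,0.03],[0,0,0]], "linear": [[0,0,0],[0,0,0],[0,0,0]], "hand": [-1,-1,-1]}}

```text
time_s: 25.48
tool_pos: [0.5939, 0.0732, 0.1023]
eef_rot: [3.14, -0.0, 1.811]
wrist_force: [5.1, 3.7, -4.4]
width: 0.0138
```

```bash
python3 f.py
```

```text
t 25.52 yaw 1.811 mark 1.947 d +0.136 tau +0.094 +0.116 j6 +0.2321 +0.1325 pk 154/24 pos [0.5939 0.0732 0.1023] F [ 5.   2.7 -4.1] w 0.0141
```

>>> {"op": "play_rows", "data": {"rot": [[0,0,0.03],[0,0,0.03],[0,0,0]], "linear": [[0,0,0],[0,0,0],[0,0,0]], "hand": [-1,-1,-1]}}

```text
time_s: 25.9
tool_pos: [0.5939, 0.0732, 0.1023]
eef_rot: [3.14, -0.0, 1.751]
wrist_force: [4.3, 1.6, -4.2]
width: 0.0139
```

```bash
python3 f.py
```

```text
t 25.95 yaw 1.751 mark 1.888 d +0.138 tau +0.133 +0.139 j6 +0.2219 +0.1272 pk 154/23 pos [0.5939 0.0732 0.1023] F [ 4.8  1.8 -4.2] w 0.0140
```

>>> {"op": "play_rows", "data": {"rot": [[0,0,0.03],[0,0,0]], "linear": [[0,0,0],[0,0,0]], "hand": [-1,-1]}}

```text
time_s: 26.2
tool_pos: [0.5938, 0.0732, 0.1023]
eef_rot: [3.14, -0.0, 1.721]
wrist_force: [4.3, 2.6, -3.9]
width: 0.0139
```

```bash
python3 f.py
```

```text
t 26.25 yaw 1.721 mark 1.856 d +0.136 tau +0.068 +0.081 j6 +0.1677 +0.0754 pk 154/23 pos [0.5939 0.0732 0.1023] F [ 5.5  3.1 -4.1] w 0.0140
```

>>> {"op": "play_rows", "data": {"rot": [[0,0,0.02],[0,0,0]], "linear": [[0,0,0],[0,0,0]], "hand": [-1,-1]}}

```text
time_s: 26.5
tool_pos: [0.5939, 0.0732, 0.1023]
eef_rot: [3.14, -0.0, 1.701]
wrist_force: [4.3, 1.5, -5.6]
width: 0.0135
```

```bash
python3 f.py
```

```text
t 26.55 yaw 1.701 mark 1.836 d +0.136 tau +0.055 +0.037 j6 +0.1057 +0.0443 pk 154/23 pos [0.5939 0.0732 0.1023] F [ 4.2  2.7 -4.7] w 0.0143
```

>>> {"op": "play_rows", "data": {"rot": [[0,0,0.02],[0,0,0]], "linear": [[0,0,0],[0,0,0]], "hand": [-1,-1]}}

```text
time_s: 26.8
tool_pos: [0.5939, 0.0732, 0.1023]
eef_rot: [3.14, -0.0, 1.681]
wrist_force: [5.4, 3.1, -3.4]
width: 0.0137
```

```bash
python3 f.py
```

```text
t 26.85 yaw 1.681 mark 1.816 d +0.135 tau +0.038 -0.030 j6 +0.0753 +0.0148 pk 154/23 pos [0.5939 0.0732 0.1022] F [ 5.1  1.8 -5. ] w 0.0141
```

>>> {"op": "play_rows", "data": {"rot": [[0,0,0.02],[0,0,0]], "linear": [[0,0,0],[0,0,0]], "hand": [-1,-1]}}

```text
time_s: 27.1
tool_pos: [0.5938, 0.0732, 0.1023]
eef_rot: [3.14, -0.0, 1.661]
wrist_force: [5.2, 2.9, -3.9]
width: 0.0135
```

```bash
python3 f.py
```

```text
t 27.15 yaw 1.661 mark 1.712 d +0.051 tau -0.018 +0.086 j6 +0.0783 +0.0162 pk 154/23 pos [0.5938 0.0732 0.1022] F [ 5.6  2.1 -4.6] w 0.0142
```

>>> {"op": "play_rows", "data": {"rot": [[0,0,0],[0,0,0],[0,0,0],[0,0,0],[0,0,0]], "linear": [[0,0,0],[0,0,0],[0,0,0],[0,0,0],[0,0,0]], "hand": [0,0,0,0,0]}}

```text
time_s: 27.78
tool_pos: [0.593, 0.073, 0.1022]
eef_rot: [-3.141, -0.0, 1.661]
wrist_force: [0.2, -0.3, 0.4]
width: 0.0441
```

```bash
python3 f.py w8
```

```text
t 27.82 yaw 1.661 mark 1.711 d +0.050 tau -0.028 +0.008 j6 -0.0001 -0.0001 pk 154/22 pos [0.5931 0.073  0.1022] F [ 0.1 -0.3 -0.4] w 0.0439
```

>>> {"op": "play_rows", "data": {"rot": [[0,0,0],[0,0,0],[0,0,0],[0,0,0],[0,0,0]], "linear": [[0,0,-10],[0,0,-25],[0,0,-30],[0,0,-20],[0,0,0]], "hand": [0,0,0,0,0]}}

```text
time_s: 28.45
tool_pos: [0.5946, 0.073, 0.1895]
eef_rot: [3.137, 0.0, 1.661]
wrist_force: [0.7, 0.0, -0.3]
width: 0.0441
```

>>> {"op": "play_rows", "data": {"rot": [[0,0,0],[0,0,0],[0,0,0]], "linear": [[0,0,0],[0,0,0],[0,0,0]], "hand": [0,0,0]}}

```text
time_s: 28.82
tool_pos: [0.5926, 0.073, 0.1863]
eef_rot: [-3.14, -0.0, 1.661]
wrist_force: [0.4, 0.1, -0.6]
width: 0.0438
```

```bash
python3 f.py w9; python3 -c "
from h import *
cv2.imwrite('pics/top9.png',bot.grab_frame('top'))"
```

```text
t 28.88 yaw 1.661 mark 1.704 d +0.044 tau -0.035 +0.012 j6 -0.0001 -0.0002 pk 157/26 pos [0.5927 0.0729 0.1864] F [-0.6  0.4 -0.1] w 0.0442
```

View pics/w9.png

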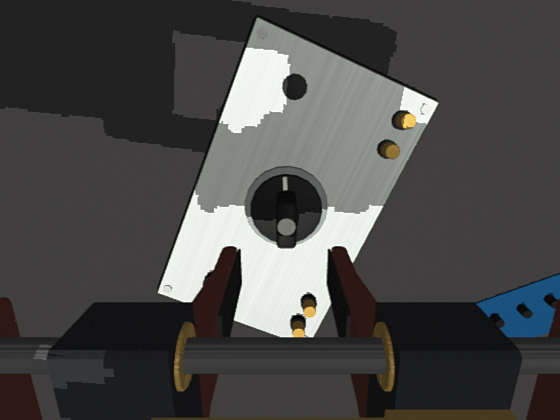

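View pics/top9.png

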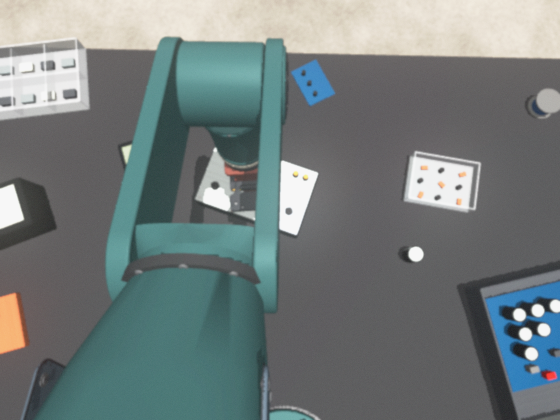

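The knob is released. The mark stands at the P5 angle near (285,184) and the gripper is clear above it. In the top view the tray (443,182) and the capacitor (415,255) are where they were; the arm hides the multimeter and screwdriver.

```bash
python3 -c "
from plant import bot
print(bot.close_job())"
```

```text
the job is handed in; nothing more can be done
None
```

I turned the knob anticlockwise to its end stop, then clockwise exactly four clicks, let go and handed the job in at about 29 s of the 64 s allowed.

**Anticlockwise:** Four clicks passed, each with a torque peak of about 0.18–0.21 N m, a fall, and then a snap. After that the torque rose steadily to about 0.25 N m with no fall. That is above any click, so I took it as the stop and went no further, well below the 0.5 N m that counts as forced.

**Clockwise:** I counted four clicks, each by its torque peak and by the snap of the white mark on the skirt. The mark went 2.77 → 2.53 → 2.19 → 1.95 → 1.71 rad, matching the positions seen on the way down. The shaft must have started in the 5th position, so it ended where it began.

**Last checks:**
- **Knob:** after I opened the gripper and raised it about 85 mm, the mark read 1.70–1.71 rad, and the wrist force and torque were about zero.
- **Things around the box:** the capacitor and parts tray are unmoved in the top picture. The arm hid the multimeter and screwdriver in the last pictures, so I did not see them again, but the arm never went near them at bench height.

No check failed or disagreed.

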